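Spin-check a tone wheel and stop it at its index

TASK

The aluminium wheel on the spindle in the bench clamp has a new bearing: flick one of its ribs with a fingertip so that it spins round briskly, and let it run free until the tab on its rim has gone past the index plate at least twice. Then, on a later round, brake the wheel by pressing a fingertip on its flat outer band, so that it comes to a stop straight away with the whole tab facing the plate (it does not count if it first stops elsewhere and is nudged there). Grip nothing, leave the loose things on the bench where they are, and finish with the fingertip still pressing on the band, holding the wheel still.

Things in the scene. Friction and masses are not known exactly. Their poses are not given: they have to be found in the camera images.
- wheel (a joint): turn of the wheel about its upright spindle, rad, growing anticlockwise from above, endless, not wrapped; 0 and each multiple of 2 pi: tab at the middle of the index plate. Starts at rest between -5.5 and -0.8; spin it either way. It loses an eighth to a fifth of its speed each second. Inertia 0.004 kg m2: a finger pressing 5 to 15 N stops it within 0.1 rad. A brisk spin: 6 s a turn or faster.
- hub (a point): point on the spindle axis at the height of the wheel's flat top face, 85 mm above the bench. The wheel is a level aluminium disc 240 mm across, 10 mm thick. A hub cap 44 mm across stands 20 mm above the face. Outside the ribs, from 72 to 120 mm radius, the face is a flat free band, the place to brake. A brass wing screw sticks out under it to 175 mm from the axis, up to 53 mm high.
- rib (a point): middle of the rib that points at the tab, 46 mm from the axis, 8 mm above the wheel's face. Three alike straight aluminium ribs stand on the face and turn with the wheel, 16 mm high, 12 mm thick, running radially from 20 to 72 mm radius, 120 degrees apart. Flick any rib by pushing on its side.
- tab (a point): outer end of the single brass tab on the wheel's rim, 145 mm from the axis, 80 mm above the bench. The tab is 18 mm wide, 6 mm thick and sticks out 25 mm beyond the rim, in line with one rib, a little below the top face.
- index (a point): fixed point where the tab's outer end stands when it faces the middle of the index plate: 145 mm from the axis, 80 mm above the bench. The plate is a fixed level steel plate, 90 mm wide along the rim, 36 mm deep, 8 mm thick, top level with the wheel's face, beginning 7 mm farther out than this point.
- carbon_stub: loose stub of black carbon strip, 90 x 32 x 18 mm; origin at the centre of its underside; to be left alone.
- square: loose steel angle square lying flat, legs 120 and 90 mm, up to 14 mm high; origin at its outer corner, underside; to be left alone.
- bushing: loose bronze bushing standing on end, 42 mm across, 32 mm high; origin at the centre of its underside; to be left alone.
- wrench: loose flat wrench lying on the bench; origin at the middle of its underside; to be left alone.
- brush: loose hand brush lying on the bench; origin at the middle of its underside; to be left alone.
- tin: loose closed grey tin, 60 mm across, 55 mm high; origin at the centre of its underside; to be left alone.
- collar: loose steel shaft collar lying flat, 54 mm across, 15 mm high; origin at the centre of its underside; to be left alone.

How it is judged:
By the outcome, as a careful person would: the job done as asked, in the order asked, and still so for the second after the job is handed in, while the arm keeps its last pose, push and grip.
It also fails if it takes over 48 s, if anything falls off the work surface, if the arm or the gripper's body presses on something with over 40 N, if the wrist force passes 120 N, or if a joint passes its speed limit or range.

ROBOT

A 7-joint arm with a two-finger parallel gripper is mounted at the origin on the work surface. World frame = base frame: x ahead of the robot, y to its left, z up, the work surface at z = 0. Lengths are in m, angles in rad, forces in N, time in s.
With the tool pointing down it reaches from about 0.425 to 0.95 m from the base axis. Payload 4.7 kg.
Tool frame: the origin (TCP) lies between the finger pads; the fingertips stand 25 mm ahead of it and the grasp point (between the pads) lies 6 mm ahead of it; z points along the fingers, y is the line along which they close (so a half turn about z gives the same grasp; the last joint's range is limited). The gripper opens to 85 mm and grips with 20 to 120 N. Pads are 22 mm wide; open, the fingers measure 114 mm over their backs; the gripper's body (76 mm by 85 mm) begins 54 mm behind the grasp point. The pads swing forward as they close: fully open they stand 13 mm farther back than shut.
Start: joints at [1.087, 0.469, -0.049, 1.532, 0.024, 1.141, -0.082], TCP at [0.297, -0.606, 0.256] pointing down, gripper open.
Joint ranges: [-2.59, 2.59], [-0.33, 1.99], [-1.39, 1.29], [0.1, 2.45], [-1.04, 4.18], [0.21, 1.99], [-2.66, 2.66]. Speed limits (rad/s): [2.57, 2.57, 3.14, 3.14, 3.14, 3.14, 3.14].

INTERFACE

Orientations are given as a 3x3 rotation matrix whose columns are the frame's x, y, z axes.
In Python, from rig import * gives the robot as it stands. Calls block until the motion is done:
- movep(position, orientation): joint-space move of the TCP to a pose.
- move_l(position, attitude=None, feed=0.15, until_force=None): straight line of the TCP; attitude=None keeps the orientation; feed is the mean speed in m/s. With until_force (N) it stops when the force on the tool has changed by that much, and returns True; else False.
- move_joints(angles): joint-space move.
- command_gripper(opening, newtons=None): finger opening in m; newtons is the grip in N (None keeps the last); returns when the fingers have stopped.
- sleep(seconds).
- inverse_kinematics(position, orientation): joint angles nearest the present ones, or None.
- sense(): the state.
- camera(name): name is "side" or "top"; returns (picture, depth): 420x560x3 uint8, red, green, blue; 420x560 float32, m along the optical axis (not along the pixel's ray), 0 where there is no reading.
- camera_params(name): a dict with "K" (3x3 intrinsics, pixels), "position" and "rotation" of the camera in the world. Camera axes: x right, y down, z forward; pixel columns grow to the right and rows downward; lengths in m; the calibration is good to about 2 mm. A picture is of the moment at which its call begins. camera_params takes no time and is no camera call.
A pose or a line that the arm cannot do raises Unreachable and nothing moves.
- finish_job(): hands the job in; it is judged then, once.
The state is a dict: "time_s": time; "joint_pos": joint angles; "qd": joint speeds; "joint_efforts": joint torques, N m; "position": TCP position; "tcp_rot": TCP orientation; "wrist_force": force on the tool from outside, world axes, zero at the start; "ft_torque": the same for the moment, N m; "finger_gap": finger opening in m; "gripper_force": force on a finger pad.
Only numpy, scipy, OpenCV 4.12 (cv2) and the standard library are available. Lean on these libraries where they do the work, as an engineer would, in place of code of your own. Each camera call takes 0.05 s, during which the arm holds its last target. There are 200 camera calls.

## Working session

There is one attempt and no reset: what is moved stays moved. The work goes in short steps, each a Python script; the robot and the scene stay as the last script left them, time stands still between calls to the robot, and variables do not carry over. Pictures are saved under pics/ and viewed, at most 10 in all, crops included, and the job is handed in when it is done.

```bash
mkdir -p pics; ls
python3 - <<'E'
from rig import *
import cv2,numpy as np
for n in("top","side"):
    p,d=camera(n); cv2.imwrite(f"pics/{n}0.png",p[:,:,::-1]); np.savez(f"{n}0.npz",p=p,d=d)
    c=camera_params(n); print(n,c)
s=sense();print(s["time_s"],s["wrist_force"],s["tcp_rot"])
E
```

```text
pics
top {'K': array([[465.59467561,   0.        , 280.75014864],
       [  0.        , 465.59467561, 216.16661593],
       [  0.        ,   0.        ,   1.        ]]), 'position': array([0.40648725, 0.02418372, 1.19620652]), 'rotation': array([[-1.44075582e-02, -9.91609098e-01,  1.28467193e-01],
       [-9.99895454e-01,  1.44456563e-02, -6.35241561e-04],
       [-1.22588161e-03, -1.28462915e-01, -9.91713556e-01]])}
side {'K': array([[489.56813122,   0.        , 281.0987167 ],
       [  0.        , 489.56813122, 213.7420022 ],
       [  0.        ,   0.        ,   1.        ]]), 'position': array([0.2765901 , 0.64699917, 0.75784585]), 'rotation': array([[-0.9131187 , -0.29412215,  0.28232323],
       [-0.40764984,  0.64850787, -0.64285236],
       [ 0.00598828, -0.70208953, -0.71206351]])}
0.1 [0.344159   0.77862946 0.12611068] [[ 8.98325993e-01  4.39328664e-01 -8.57103475e-04]
 [ 4.39329498e-01 -8.98324480e-01  1.64936977e-03]
 [-4.53416147e-05 -1.85822258e-03 -9.99998272e-01]]
```

View pics/top0.png

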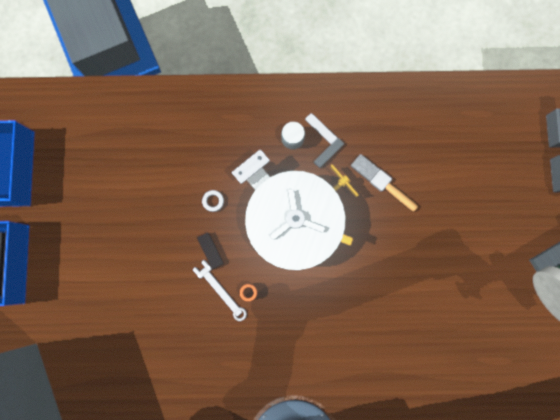

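View pics/side0.png

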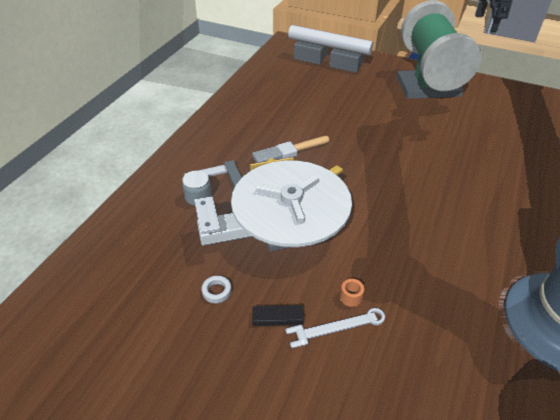

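The top view shows the wheel centred near (295,220), the tab at (346,240), the index plate at (251,166) and the wing screw at (343,180). The side view agrees: plate at (208,218), tab at (337,172). Next I measure with depth and colour.

```bash
cat > h.py <<'E'
import numpy as np, cv2
from rig import *
P={n:camera_params(n) for n in("top","side")}
def rays(n,uv):
    c=P[n]; uv=np.atleast_2d(np.asarray(uv,float))
    d=np.c_[uv,np.ones(len(uv))]@np.linalg.inv(c["K"]).T
    return d@c["rotation"].T
def onplane(n,uv,z):
    r=rays(n,uv); o=P[n]["position"]
    return o+r*((z-o[2])/r[:,2])[:,None]
def cloud(n,d):
    v,u=np.indices(d.shape); r=rays(n,np.c_[u.ravel(),v.ravel()])
    X=P[n]["position"]+r*d.ravel()[:,None]; X[d.ravel()==0]=np.nan
    return X.reshape(*d.shape,3)
def brass(p):
    h=cv2.cvtColor(p,cv2.COLOR_RGB2HSV); return cv2.inRange(h,(18,140,90),(32,255,255))
def pix(n,X):
    c=P[n]; q=(np.asarray(X)-c["position"])@c["rotation"]@c["K"].T; return q[:2]/q[2]
E
python3 - <<'E'
from h import *
for n,pl in(("top",(251,166)),("side",(208,212))):
    z=np.load(n+"0.npz"); p,d=z["p"],z["d"]; X=cloud(n,d)
    m=((abs(X[...,2]-.085)<.006)&(p.min(2)>120)).astype(np.uint8)
    k,lab,st,ce=cv2.connectedComponentsWithStats(m)
    print(n,[(st[i][4],ce[i].round(1)) for i in range(1,k) if st[i][4]>60])
    w=max(range(1,k),key=lambda i:st[i][4])
    c=cv2.findContours((lab==w).astype(np.uint8),0,1)[0][0][:,0]
    E=onplane(n,c,.085)[:,:2]
    e=cv2.minEnclosingCircle(E.astype(np.float32)); print("enc",e)
    f=cv2.fitEllipse(E.astype(np.float32)); print("ell",f, "zface",np.nanmedian(X[lab==w][:,2]))
    h=np.array(f[0])
    # plate: grey pixels, seen beyond 0.14 of the axis, height 85
    r=np.hypot(X[...,0]-h[0],X[...,1]-h[1])
    m2=((r>.14)&(r<.21)&(X[...,2]>.075)&(X[...,2]<.1)).astype(np.uint8)
    k,lab,st,ce=cv2.connectedComponentsWithStats(m2)
    for i in range(1,k):
        if st[i][4]>100:
            c=cv2.findContours((lab==i).astype(np.uint8),0,1)[0][0][:,0]
            b=cv2.minAreaRect((onplane(n,c,.085)[:,:2]*1000).astype(np.float32)); 
            q=np.array(b[0])/1000-h
            print("plate",st[i],b,"ang",np.degrees(np.arctan2(q[1],q[0])),"dist",np.hypot(*q))
    k,lab,st,ce=cv2.connectedComponentsWithStats(brass(p))
    for i in range(1,k):
        if st[i][4]>15:
            c=onplane(n,ce[i],.083)[0,:2]-h; print("brass",st[i][4],ce[i],np.degrees(np.arctan2(c[1],c[0])),np.hypot(*c))
E
```

```text
top [(np.int32(535), array([249.9, 166.6])), (np.int32(7034), array([294.8, 220.4])), (np.int32(115), array([546.2, 299. ]))]
enc ((0.5408336520195007, -0.011297866702079773), 0.12132655084133148)
ell ((0.541612982749939, -0.009986636228859425), (0.23622077703475952, 0.23731489479541779), 161.98219299316406) zface 0.08448416083769938
plate [232 150  37  34 546] ((673.50390625, 96.40873718261719), (36.93082046508789, 90.09054565429688), 38.714027404785156) ang 38.89284639311635 dist 0.16945557289468677
brass 138 [343.99275362 180.13768116] -51.96086305703851 0.15463769478910558
brass 58 [347.05172414 239.84482759] -112.04430114505499 0.13429328339293609
side [(np.int32(532), array([331.1,  35.6])), (np.int32(179), array([447. ,  79.7])), (np.int32(7186), array([291.4, 203.3])), (np.int32(625), array([207. , 214.5]))]
enc ((0.5422306060791016, -0.006542859133332968), 0.12241438031196594)
ell ((0.5420318245887756, -0.007280259858816862), (0.23705600202083588, 0.24014198780059814), 18.581350326538086) zface 0.08418851368575653
plate [195 196  25  38 663] ((673.1219482421875, 99.17716979980469), (35.747371673583984, 95.7336196899414), 38.75477981567383) ang 39.079824831260204 dist 0.1688721553394377
brass 54 [336.12962963 169.27777778] -111.9926891584172 0.13450591698855854
```

```bash
cat >> h.py <<'E'
HUB=np.array([.5418,-.0087]); IDX=np.radians(38.85); PSI=np.radians(-9); D=.050
er=np.array([np.cos(PSI),np.sin(PSI)]); et=np.array([er[1],-er[0]])  # et: clockwise travel
def line(s,z): return np.r_[HUB+D*er+s*et,z]
R0=np.array([[et[0],er[0],0],[et[1],er[1],0],[0,0,-1.]])
if np.linalg.det(R0)<0: R0[:,1]*=-1
def meas(n,p):
    k,lab,st,ce=cv2.connectedComponentsWithStats(brass(p)); 
    for i in range(1,k):
        if st[i][4]<12: continue
        c=onplane(n,ce[i],.083)[0,:2]-HUB
        if .126<np.hypot(*c)<.142: return np.arctan2(c[1],c[0])-IDX
    return None
E
python3 - <<'E'
from h import *
command_gripper(0.0)
best=None
for R in(R0,R0@np.diag([-1,-1,1])):
    q=[inverse_kinematics(line(s,z),R) for s,z in((-.044,.25),(-.044,.117),(.082,.117))]
    print([None if a is None else np.round(a,2) for a in q])
    if all(a is not None for a in q):
        c=abs(q[0]-np.array(sense()["joint_pos"])).sum()
        if best is None or c<best[0]: best=(c,R)
R=best[1]; np.save("R.npy",R)
movep(line(-.044,.22),R)
print(sense()["position"],line(-.044,.22),sense()["time_s"],sense()["wrist_force"])
move_l(line(-.044,.117),feed=.08)
p,d=camera("side"); q,d2=camera("top"); print(meas("side",p),meas("top",q))
c=np.hstack([cv2.resize(p[120:260,180:400],None,fx=1.8,fy=1.8),cv2.resize(q[120:260,180:400],None,fx=1.8,fy=1.8)])
cv2.imwrite("pics/a.png",c[:,:,::-1])
print(sense()["position"],sense()["time_s"],sense()["wrist_force"])
E
```

```text
[array([ 0.68,  0.62, -1.18,  1.69,  0.61,  1.25,  2.35]), array([ 0.66,  0.84, -1.18,  1.81,  0.86,  1.13,  2.16]), array([-0.65,  0.76,  1.11,  1.92, -0.82,  1.  , -2.45])]
[array([ 0.36,  0.42, -0.63,  1.7 ,  0.27,  1.11, -0.51]), array([ 0.3 ,  0.57, -0.57,  1.82,  0.39,  0.86, -0.61]), array([ 0.46,  0.53, -0.49,  1.86,  0.33,  0.83, -0.35])]
[0.59829374 0.02536422 0.21988332] [0.59806753 0.02693656 0.22      ] 3.3583 [-0.70174709 -1.03228374 -0.17196397]
-2.634975307683879 None
[0.59838763 0.02695406 0.11754242] 4.9 [-0.0403598   0.76554747  0.60974172]
```

View pics/a.png

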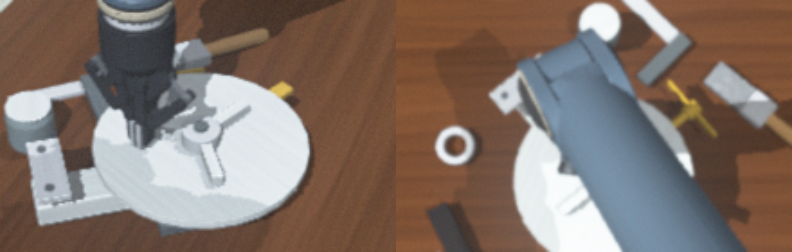

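The crop shows the closed fingertips just above the face at crop (140,140), beside the far rib. The side camera still sees the tab (crop (282,90)); the top view is blocked by the arm. Now the flick.

Run:
```python
from h import *
t0=sense()["time_s"]
move_l(line(.082,.117),feed=.2)
s=sense();print(t0,s["time_s"],s["position"],line(.082,.117),s["wrist_force"])
L=[]
for i in range(30):
    t=sense()["time_s"]; p,d=camera("side"); a=meas("side",p); L.append((t,a))
    if i==8: cv2.imwrite("pics/b.png",p[:,:,::-1])
import json; json.dump(L,open("L.json","w"))
print([(round(t,2),None if a is None else round(a,2)) for t,a in L])
```

```text
4.9 5.6833 [ 0.57860912 -0.09606975  0.11725726] [ 0.57835679 -0.09751217  0.117     ] [ 0.03917754  0.76117165 -0.45302642]
[(5.68, np.float64(-1.19)), (5.73, np.float64(-1.48)), (5.78, np.float64(-1.48)), (5.83, np.float64(-1.47)), (5.88, np.float64(-1.19)), (5.93, np.float64(-1.47)), (5.98, np.float64(-1.48)), (6.03, np.float64(-1.47)), (6.08, np.float64(-1.48)), (6.13, np.float64(-1.47)), (6.18, np.float64(-1.46)), (6.23, np.float64(-1.47)), (6.28, np.float64(-1.48)), (6.33, np.float64(-1.47)), (6.38, np.float64(-1.47)), (6.43, None), (6.48, np.float64(-1.48)), (6.53, np.float64(-1.48)), (6.58, np.float64(-2.38)), (6.63, np.float64(-1.47)), (6.68, np.float64(-1.47)), (6.73, np.float64(-1.47)), (6.78, np.float64(-1.23)), (6.83, np.float64(2.0)), (6.88, np.float64(-1.48)), (6.93, np.float64(-1.48)), (6.98, np.float64(-1.48)), (7.03, np.float64(-1.47)), (7.08, np.float64(-1.48)), (7.13, np.float64(-1.21))]
```

View pics/b.png

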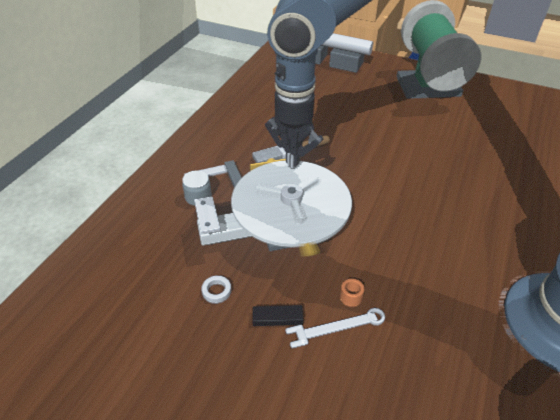

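The tab is now at (309,250), in shade, and the wheel is spinning. My mask took the wing screw (265,163), so I'll use an annulus, drop the screw sector and allow darker pixels.

```bash
cat >> h.py <<'E'
_v,_u=np.indices((420,560)); _X=onplane("side",np.c_[_u.ravel(),_v.ravel()],.083)[:,:2]-HUB
_r=np.hypot(*_X.T).reshape(420,560); _a=np.arctan2(_X[:,1],_X[:,0]).reshape(420,560)-IDX
def wrap(a): return (a+np.pi)%(2*np.pi)-np.pi
ANN=(_r>.123)&(_r<.145)&(abs(wrap(_a+1.45))>.5)
def tab(p):
    h=cv2.cvtColor(p,cv2.COLOR_RGB2HSV); m=cv2.inRange(h,(16,130,60),(34,255,255))>0
    m&=ANN
    if m.sum()<12: return None
    z=np.exp(1j*_a[m]); w=z.mean()
    return float(np.angle(w)) if abs(w)>.98 else None
E
python3 - <<'E'
from h import *
import json
p=cv2.imread("pics/b.png")[:,:,::-1].copy(); h=cv2.cvtColor(p,cv2.COLOR_RGB2HSV)
print(h[250,306:313].tolist(),tab(p))
L=[]
for i in range(40):
    t=sense()["time_s"]; p,d=camera("side"); L.append((t,tab(p)))
json.dump(L,open("L.json","w"))
print([(round(t,2),None if a is None else round(a,2)) for t,a in L])
E
```

```text
[[22, 141, 161], [21, 140, 168], [21, 143, 171], [22, 145, 174], [21, 143, 170], [22, 143, 162], [22, 145, 156]] 1.5374751919091907
[(7.18, -0.48), (7.23, -0.86), (7.28, None), (7.33, None), (7.38, None), (7.43, -2.25), (7.48, -2.55), (7.53, -2.89), (7.58, 3.05), (7.63, 2.72), (7.68, 2.39), (7.73, 2.06), (7.78, 1.74), (7.83, 1.42), (7.88, 1.12), (7.93, 0.79), (7.98, 0.49), (8.03, 0.18), (8.08, -0.13), (8.13, -0.43), (8.18, -0.73), (8.23, None), (8.28, None), (8.33, None), (8.38, None), (8.43, -2.28), (8.48, -2.55), (8.53, -2.84), (8.58, -3.14), (8.63, 2.85), (8.68, 2.56), (8.73, 2.28), (8.78, 2.0), (8.83, 1.73), (8.88, 1.45), (8.93, 1.18), (8.98, 0.89), (9.03, 0.65), (9.08, 0.38), (9.13, 0.08)]
```

Run:
```python
from h import *
x,y=line(.082,0)[:2]
move_l([x,y,.1138],feed=.03)
s=sense(); print(s["time_s"],s["position"],s["wrist_force"])
def look():
    t=sense()["time_s"]; return t,tab(camera("side")[0])
# wait until slow
sleep(17.0-sense()["time_s"])
n=0
while True:
    t1,a1=look(); t2,a2=look(); n+=2
    if a1 is not None and a2 is not None:
        w=wrap(a2-a1)/(t2-t1); print("w",round(t2,2),round(a2,2),round(w,2))
        if abs(w)<1.5: break
    sleep(.4)
    if n>40: break
# start of a clean stretch
L=[]
while n<110:
    t,a=look(); n+=1
    if a is not None and .9<a<2.6: L.append((t,a))
    elif a is not None and a<=.9 and a>-.5:
        if len(L)>=12: break
        L=[]
        sleep(1.0)
    else: sleep(.1)
L=np.array(L); c=np.polyfit(L[:,0]-t,L[:,1],2); print("fit",c,"res",np.std(np.polyval(c,L[:,0]-t)-L[:,1]),n)
goal=.03; r=[v.real for v in np.roots(c-[0,0,goal]) if abs(v.imag)<1e-9 and v.real>0]; ts=t+min(r)-.14
now=sense()["time_s"]; print("t*",ts+.14,"now",now)
sleep(max(0,ts-now))
ok=move_l([x,y,.105],feed=.05,until_force=8)
s=sense(); print(ok,s["time_s"],ts,s["position"],s["wrist_force"])
t,a=look(); print(t,a); t,a2=look(); s=sense(); print(a2,s["position"],s["wrist_force"])
```

```text
9.4417 [ 0.5781399  -0.09754553  0.11347942] [-0.47827832  0.0657508   0.17329435]
w 17.05 -0.53 -1.73
w 18.55 -2.99 -1.49
fit [ 0.08389685 -1.1187553   0.9044092 ] res 0.002044844739658066 39
t* 21.233716230111156 now 20.45
True 21.3 21.093716230111156 [ 0.58074911 -0.09670406  0.11008693] [0.18675236 0.23080277 9.16567624]
21.3 0.10846801791769625
0.10213178750643628 [ 0.58036183 -0.09689848  0.1101056 ] [0.79428749 0.26064976 6.26616268]
```

Run:
```python
from h import *
for i in range(3):
    p=camera("side")[0]; s=sense(); print(s["time_s"],tab(p),s["position"],s["wrist_force"]); sleep(.4)
cv2.imwrite("pics/e.png",p[:,:,::-1])
```

```text
21.45 0.10124399248933044 [ 0.58034592 -0.09693822  0.11014512] [ 0.77452425 -0.11319535  5.3833681 ]
21.9 0.10305450489475981 [ 0.58027648 -0.09692402  0.11011201] [-0.20392649  0.6260918   5.69252982]
22.35 0.10288620870148246 [ 0.58027785 -0.09692656  0.11009795] [-0.37074101  1.26190754  5.49045838]
```

View pics/e.png

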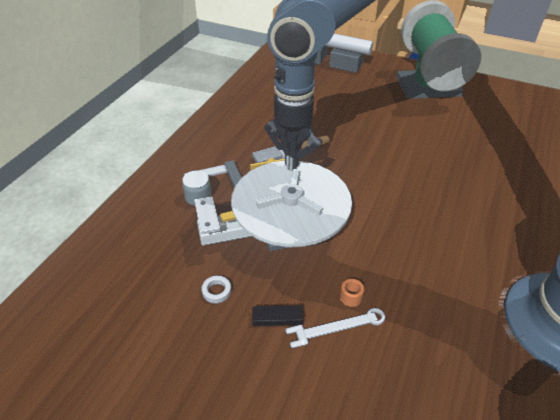

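The tab at (229,216) stands steadily in front of the plate at (208,218), 0.10 rad from its middle. The limit for the whole tab is about 0.24 rad. The fingertip holds the band with a steady 5.5 N and the loose items are where they were.

```bash
python3 -c "
from rig import *
print(finish_job())"
```

```text
the job is handed in; nothing more can be done
None
```

I flicked the wheel to over 6 rad/s and let it run free for several turns. One press on its band then stopped it about 0.10 rad from the plate's middle, whole tab facing the plate, and the fingertip was still holding it with about 5.5 N when I handed the job in.

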